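# Build up a tenoning cutter set on the moulder spindle

## Robot

A 6-joint arm with a two-finger parallel gripper is mounted at the origin on a cart in front of the work surface, level with it; the furniture and walls round the work are solid. World frame = base frame: x ahead of the robot, y to its left, z up, the work surface at z = 0. Lengths are in m, angles in rad, forces in N, time in s.
With the tool pointing down it reaches from about 0.25 to 0.775 m from the base axis. Payload 4 kg.
Tool frame: the origin (TCP) lies at the centre of the arm's flange, where the gripper is bolted on; the fingertips stand 199 mm ahead of it and the grasp point (between the pads) lies 180 mm ahead of it (robot.tcp_to_tips is the z of the fingertips in the tool frame, in m); z points along the fingers, y is the line along which they close (so a half turn about z gives the same grasp; the last joint's range is limited). The gripper opens to 94 mm and grips with 3 to 60 N. Pads are 16 mm wide; open, the fingers measure 119 mm over their backs; the gripper's body (75 mm by 177 mm) begins 78 mm behind the grasp point.
Start: joints at [1.12, 0.087, 1.371, -0, 1.684, -0.103], TCP at [0.187, 0.517, 0.405] pointing down, gripper open.
Joint ranges: [-3.1, 3.1], [-0.76, 2.03], [0.27, 2.55], [-1.08, 4.22], [0.17, 2.65], [-2.57, 2.57]. Speed limits (rad/s): [2.79, 2.79, 3.14, 3.14, 3.14, 3.14].

## Interface

Orientations are given as [roll, pitch, yaw] about the fixed x, y, z axes, in that order (R = Rz(yaw) Ry(pitch) Rx(roll)).
In Python, from bench import robot gives the robot as it stands.
- The arm moves only by the tool play_rows, never from a script. Its arguments are lists of equal length, an entry for each row: "translation": the shift along the tool's x, y, z scaled (see below), a list of three; "twist": the turn, a rotation vector about the tool's x, y, z scaled (see below), a list of three; "gripper": the opening, from -1 (shut) to 1 (fully open). A call has 1 to 8 rows; each row shifts and turns the commanded pose from where the row before left it, along the tool's axes as they then stand; what a row does not reach is not made up. The controller multiplies each number of a shift by 0.04 m and each number of a turn by 0.1 rad. A row lasts 1/10 s, in which the tool goes at most 50 mm and 8.59 degrees, less where a joint would pass 70% of its speed; a pose out of reach is approached as far as the arm can. A call with a number of a shift or a turn outside -1 to 1 is refused whole. A call with a gripper value outside its range is refused whole. The fingers move at their own pace and stop on an object; the grip force is fixed at half the most. Time passes only in rows, so rows that do not move let the fingers close. It gives the time, the measured TCP pose, the force, the opening and the grip force at its end, in the units of the state.
- robot.get_obs(): the state, without advancing time (a new reading comes with each control period).
- robot.snapshot(name): name is "side" or "top" or "wrist"; returns the picture (400x640x3 uint8, red, green, blue); there is no depth.
- robot.camera_model(name): a dict with "camera_matrix" (3x3 intrinsics, pixels), "rvec" (rotation vector, rad) and "tvec" (3), from world to camera coordinates, as OpenCV has them. Camera axes: x right, y down, z forward; pixel columns grow to the right and rows downward; lengths in m; the calibration is good to about 2 mm. A picture is of the moment at which its call begins: read the wrist's pose just before it. camera_model takes no time and is no camera call; for the wrist camera it gives the pose at the moment of the call.
- robot.close_job(): hands the job in; it is judged then, once.
Trained networks look in the newest picture that a camera, given by its name, has taken for a name from the list of things; names that differ only in an ending like _2 or _b are one class to them, and where a whole thing is asked for, a point or a joint stands for the part that bears it (a point fixed in the world has none). Each returns a list of dicts, best first, with "score" (0 to 1); they miss things now and then, are a little off and sometimes report something else, mostly with a low value. They report only what shows in the picture. A call takes as long as a camera call.
- robot.recognise(name, camera): "centre" ([x, y, z] in m, in world coordinates, good to about 4 mm: the middle of the surface that is visible of it).
- robot.spot_point(name, camera): "centre" ([x, y, z] in m, in world coordinates, good to about 4 mm: a listed point, or the origin of a listed thing).
The state is a dict: "time": time; "joint_positions": joint angles; "qvel": joint speeds; "joint_torque": joint torques, N m; "tool_pos": TCP position; "ee_rot": TCP orientation; "wrist_force": force on the tool from outside, world axes, zero at the start; "wrist_torque": the same for the moment, N m; "width": finger opening in m; "finger_force": force on a finger pad.
Only numpy, scipy, OpenCV 4.12 (cv2) and the standard library are available. Lean on these libraries where they do the work, as an engineer would, in place of code of your own. Each camera call takes 0.05 s, during which the arm holds its last target. There are 200 camera calls.

## Task

Make up the tenoning set on the upright spindle of the green setting stand: from the bottom, the red cutter, the thin brass spacer, the blue cutter, and the black locking collar on top, put on in that order, each kept the same way up as it lies and seated fully down flat on the one below. The carbide is brittle, so lower each part all the way home before letting go, never drop it. Leave the thick silver spacer, the tape measure and the sanding block where they are.

Things in the scene. Friction and masses are not known exactly. Their poses are not given: they have to be found in the camera images.
- spindle_seat (a point): Centre of the setting stand's steel seat. Fixed stand: green cast foot 112 mm across, steel seat 56 mm across whose top (this point) is 30 mm above the bench. From it a steel spindle, 20 mm in diameter, rises 56 mm; its last 9 mm taper to 9 mm. z up. Parts have 1.5 mm of play all round on the spindle.
- red_cutter_centre (a point): On the axis of the red tenoning cutter, 9 mm above its underside. Loose steel disc lying flat: plate 76 mm across (88 mm over four silver carbide tips), 7 mm thick (tips 8 mm); on it a hub to grip, 46 mm across, its top 18 mm above the underside; 23 mm bore through. 0.3 kg. z up the axis, hub up. Seated lowest, this point is 9 mm above the stand's seat.
- brass_spacer_centre (a point): Centre of the thin brass spacer ring, on its axis and half-way up. A loose ring lying flat, 46 mm outside, 10 mm high, a 23 mm bore right through it; about 0.09 kg. z up along its axis. Seated on the red cutter's hub, this point is 23 mm above the stand's seat.
- blue_cutter_centre (a point): On the axis of the blue tenoning cutter, 9 mm above its underside. Loose steel disc lying flat: plate 76 mm across (88 mm over four silver carbide tips), 7 mm thick (tips 8 mm); on it a hub to grip, 46 mm across, its top 18 mm above the underside; 23 mm bore through. 0.3 kg. z up the axis, hub up. Seated on the brass spacer, this point is 37 mm above the stand's seat.
- lock_collar_centre (a point): Centre of the black locking collar, on its axis and half-way up. A loose ribbed round cap lying mouth down, 45 mm outside, 16 mm high, closed on top (silver disc in the middle), with a 23 mm blind bore 12 mm deep from below; about 0.1 kg. z up along its axis. Seated on the blue cutter's hub, this point is 54 mm above the stand's seat.
- thick_spacer_centre (a point): Centre of the thick silver spacer ring (not needed; leave it), half-way up: a loose ring 46 mm outside, 24 mm high, lying flat.
- tape_measure_centre (a point): Centre of the yellow tape measure (leave it), half-way up: loose, 40 x 74 x 66 mm high, its long side along its own y.
- sanding_block_centre (a point): Centre of the brown cork sanding block (leave it), half-way up: loose, 65 x 116 x 28 mm high, its long side along its own y.

How it is judged:
On the way, in this order (a step that is already met when the one before it is completed fails the run):
1. the red cutter is fully down in its place on the spindle (horizontal distance between red_cutter_centre and spindle_seat below 0.004 m and z of red_cutter_centre in the frame of spindle_seat between 0.006 and 0.012 m and angle between red_cutter_centre's own z axis and vertical below 0.08 rad), for 0.2 s.
2. the brass spacer is fully down in its place on the spindle (horizontal distance between brass_spacer_centre and spindle_seat below 0.004 m and z of brass_spacer_centre in the frame of spindle_seat between 0.02 and 0.026 m and angle between brass_spacer_centre's own z axis and vertical below 0.08 rad), for 0.2 s.
3. the blue cutter is fully down in its place on the spindle (horizontal distance between blue_cutter_centre and spindle_seat below 0.004 m and z of blue_cutter_centre in the frame of spindle_seat between 0.034 and 0.04 m and angle between blue_cutter_centre's own z axis and vertical below 0.08 rad), for 0.2 s.
4. the black locking collar is fully down in its place on the spindle (horizontal distance between lock_collar_centre and spindle_seat below 0.004 m and z of lock_collar_centre in the frame of spindle_seat between 0.051 and 0.057 m and angle between lock_collar_centre's own z axis and vertical below 0.08 rad), for 0.2 s.
At the end, for the whole second after the job is handed in: On the spindle, from the bottom: red cutter, brass spacer, blue cutter, black locking collar; each upright (within 4.5 degrees), within 4 mm of the spindle's axis (the play allows about 1.5 mm) and within 3 mm of its seated height, so that all lie one on another; all at rest (all of step 1 and all of step 2 and all of step 3 and all of step 4 and linear speed of each of red_cutter, brass_spacer, blue_cutter, lock_collar below 0.02 m/s and angular speed of each of red_cutter, brass_spacer, blue_cutter, lock_collar below 0.2 rad/s); the robot touches nothing.
It fails at once if one of the four parts is dropped (falls freely at more than 0.45 m/s, a fall of about 10 mm) ((linear speed of red_cutter above 0.45 m/s and contact force between the fingers and red_cutter below 0.05 N) or (linear speed of brass_spacer above 0.45 m/s and contact force between the fingers and brass_spacer below 0.05 N) or (linear speed of blue_cutter above 0.45 m/s and contact force between the fingers and blue_cutter below 0.05 N) or (linear speed of lock_collar above 0.45 m/s and contact force between the fingers and lock_collar below 0.05 N)).
It fails at once if the thick silver spacer is moved by more than 25 mm (distance of thick_spacer_centre from where it was at the start of the episode above 0.025 m).
It fails at once if the tape measure is moved by more than 25 mm (distance of tape_measure_centre from where it was at the start of the episode above 0.025 m).
It fails at once if the sanding block is moved by more than 25 mm (distance of sanding_block_centre from where it was at the start of the episode above 0.025 m).
It also fails if it takes over 120 s, if anything falls off the work surface, if the arm or the gripper's body presses on something with over 40 N, if the wrist force passes 120 N, or if a joint passes its speed limit or range.

## Working session

There is one attempt and no reset: what is moved stays moved. The work goes in short steps, Python scripts to look and compute and a tool call to move; the robot and the scene stay as the last step left them, time stands still between calls to the robot, and variables do not carry over. Pictures are saved under pics/ and viewed, at most 14 in all, crops included, and the job is handed in when it is done.

Besides the shell and the picture viewer there is one more tool, called after "Emit:" by a JSON object that holds its "api" and its "payload". play_rows: Moves the arm, as the interface text tells. Its arguments: {"type":"object","properties":{"translation":{"type":"array","items":{"type":"array","items":{"type":"number","minimum":-1,"maximum":1}}},"twist":{"type":"array","items":{"type":"array","items":{"type":"number","minimum":-1,"maximum":1}}},"gripper":{"type":"array","items":{"type":"number"}}},"required":["translation","twist","gripper"]}

```bash
mkdir -p pics; cat > h.py <<'E'
import numpy as np,cv2
from scipy.spatial.transform import Rotation as R
from bench import robot
def snap(c,n):
    im=robot.snapshot(c); cv2.imwrite('pics/'+n,im[:,:,::-1]); return im
def cam(c):
    m=robot.camera_model(c); return np.array(m['camera_matrix'],float),R.from_rotvec(np.ravel(m['rvec'])).as_matrix(),np.ravel(m['tvec'])
def w2p(c,p):
    K,Q,t=cam(c); q=K@(Q@np.array(p)+t); return q[:2]/q[2]
def p2w(c,uv,z):
    K,Q,t=cam(c); d=Q.T@np.linalg.inv(K)@[uv[0],uv[1],1]; o=-Q.T@t; return o+d*(z-o[2])/d[2]
N=['spindle_seat','red_cutter_centre','brass_spacer_centre','blue_cutter_centre','lock_collar_centre','thick_spacer_centre','tape_measure_centre','sanding_block_centre']
E
python3 - <<'E'
from h import *
o=robot.get_obs(); print(o['tool_pos'],o['ee_rot'],o['width'])
for c in ['top','side']:
    snap(c,c+'0.png')
    for n in N: print(c,n,[(np.round(d['centre'],3),round(d['score'],2)) for d in robot.spot_point(n,c)[:2]])
E
```

```text
[0.18739147 0.51696764 0.40350359] [-3.13939640e+00 -2.49621983e-04  2.79383499e+00] 0.09380252604249785
top spindle_seat [(array([ 0.466, -0.284,  0.027]), 0.81)]
top red_cutter_centre [(array([0.438, 0.309, 0.007]), 0.91)]
top brass_spacer_centre [(array([ 0.64 , -0.202,  0.007]), 0.61)]
top blue_cutter_centre [(array([0.634, 0.211, 0.012]), 0.97)]
top lock_collar_centre [(array([0.462, 0.11 , 0.006]), 0.49), (array([ 0.466, -0.282,  0.03 ]), 0.27)]
top thick_spacer_centre [(array([ 0.45 , -0.114,  0.007]), 0.77), (array([ 0.639, -0.202,  0.008]), 0.46)]
top tape_measure_centre [(array([ 0.608, -0.005,  0.031]), 0.71), (array([ 0.456, -0.114,  0.008]), 0.54)]
top sanding_block_centre [(array([0.619, 0.373, 0.013]), 0.61)]
side spindle_seat [(array([ 0.464, -0.28 ,  0.026]), 0.87)]
side red_cutter_centre []
side brass_spacer_centre [(array([ 0.641, -0.201,  0.006]), 0.71)]
side blue_cutter_centre [(array([0.633, 0.211, 0.006]), 0.77)]
side lock_collar_centre [(array([0.461, 0.107, 0.008]), 0.6)]
side thick_spacer_centre [(array([ 0.45 , -0.113,  0.012]), 0.8)]
side tape_measure_centre [(array([ 0.604, -0.002,  0.031]), 0.89)]
side sanding_block_centre [(array([0.614, 0.377, 0.014]), 0.78)]
```

View pics/top0.png

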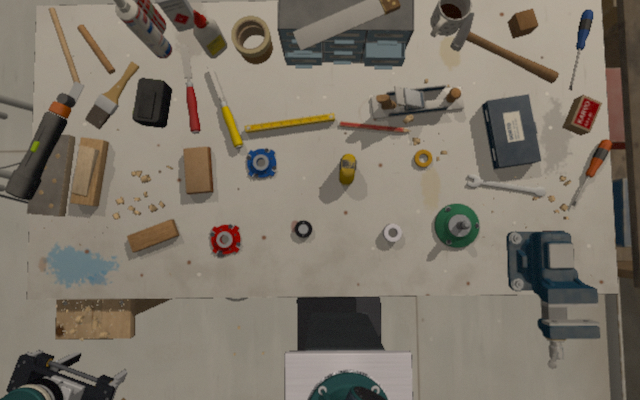

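View pics/side0.png

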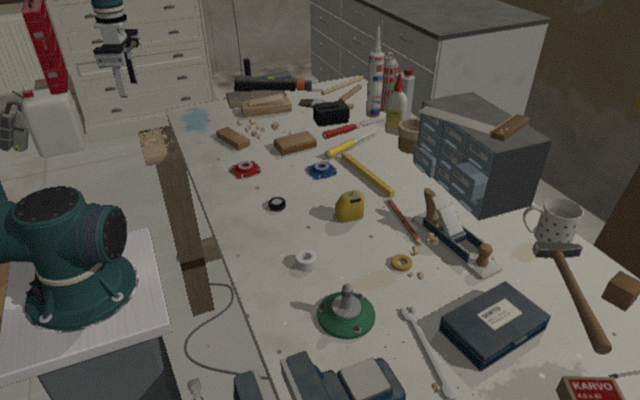

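The networks agree with both pictures. In the top view:

| Thing | Pixel position |
|---|---|
| Red cutter | (226,240) |
| Blue cutter | (262,163) |
| Collar | (303,229) |
| Thick spacer | (392,232) |
| Brass spacer | (422,158) |
| Spindle | (459,226) |

The vise sits right of the stand at about (540,260). I'll keep yaw at pi/2 so the fingers close along x and stay clear of it.

Emit:
{"api": "play_rows", "payload": {"translation": [[0, 0, 0], [0, 0, 0], [0, 0, 0], [0, 0, 0], [0, 0, 0], [0, 0, 0], [0, 0, 0], [0, 0, 0]], "twist": [[0, 0, 1], [0, 0, 1], [0, 0, 1], [0, 0, 1], [0, 0, 1], [0, 0, 1], [0, 0, 1], [0, 0, 1]], "gripper": [1, 1, 1, 1, 1, 1, 1, 1]}}

```text
time: 1.7
tool_pos: [0.1875, 0.5171, 0.4047]
ee_rot: [3.141, -0.0, 1.99]
wrist_force: [-0.8, 0.6, -1.2]
width: 0.0938
finger_force: 0.0
```

Emit:
{"api": "play_rows", "payload": {"translation": [[0, 0, 0], [0, 0, 0], [0, 0, 0], [0, 0, 0], [0, 0, 0], [0, 0, 0], [0, 0, 0]], "twist": [[0, 0, 1], [0, 0, 1], [0, 0, 1], [0, 0, 1], [0, 0, 0.23], [0, 0, 0], [0, 0, 0]], "gripper": [1, 1, 1, 1, 1, 1, 1]}}

```text
time: 2.4
tool_pos: [0.1875, 0.5171, 0.4047]
ee_rot: [3.142, -0.0, 1.572]
wrist_force: [0.4, -0.3, 0.0]
width: 0.0939
finger_force: 0.0
```

Emit:
{"api": "play_rows", "payload": {"translation": [[-0.75, 0.8, 0], [-0.75, 0.9, 0], [-0.75, 0.9, 0], [-0.75, 0.9, 0], [-0.75, 0.9, 0], [-0.75, 0.9, 0], [-0.7, 0.9, 0], [0, 0, 0]], "twist": [[0, 0, 0], [0, 0, 0], [0, 0, 0], [0, 0, 0], [0, 0, 0], [0, 0, 0], [0, 0, 0], [0, 0, 0]], "gripper": [1, 1, 1, 1, 1, 1, 1, 1]}}

```text
time: 3.2
tool_pos: [0.4389, 0.3058, 0.4042]
ee_rot: [3.14, 0.002, 1.565]
wrist_force: [-1.0, -0.1, -0.3]
width: 0.0939
finger_force: 0.0
```

```bash
cat >> h.py <<'E'
def look(name,fn):
    o=robot.get_obs(); snap('wrist',fn); print(o['tool_pos'],o['ee_rot'])
    for f in (robot.spot_point,robot.recognise): print(name,[(np.round(d['centre'],4),round(d['score'],2)) for d in f(name,'wrist')[:2]])
E
python3 - <<'E'
from h import *
look(N[1],'w1.png'); print(w2p('wrist',[.438,.309,.018]))
E
```

```text
[0.43888245 0.3057838  0.40424003] [3.14042809e+00 1.78756345e-03 1.56452203e+00]
red_cutter_centre [(array([0.4397, 0.309 , 0.0087]), 0.64)]
red_cutter_centre [(array([0.4394, 0.3105, 0.0057]), 0.82), (array([0.6054, 0.0087, 0.0141]), 0.72)]
[316.19780751 180.60735737]
```

View pics/w1.png

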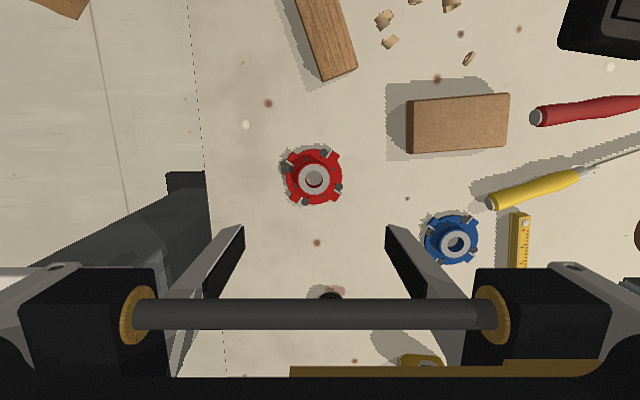

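Red cutter in the wrist view: its grey hub top is at about (313,179), where the estimate projects. I'll fit the hub-top ellipse for a sharper figure.

```bash
cat >> h.py <<'E'
def fit(cam_,im,guess,z,rad=.023,smax=70,vmin=90):
    """ellipse fit of the low-saturation top face around guess (world xy, height z)"""
    u=w2p(cam_,[*guess,z]); r=np.linalg.norm(w2p(cam_,[guess[0],guess[1]+rad,z])-u)
    hsv=cv2.cvtColor(im,cv2.COLOR_RGB2HSV)
    yy,xx=np.mgrid[:400,:640]; m=((hsv[...,1]<smax)&(hsv[...,2]>vmin)&(np.hypot(xx-u[0],yy-u[1])<1.35*r)).astype(np.uint8)
    cs,_=cv2.findContours(m,cv2.RETR_EXTERNAL,cv2.CHAIN_APPROX_NONE); c=max(cs,key=cv2.contourArea)
    e=cv2.fitEllipse(cv2.convexHull(c)); w=p2w(cam_,e[0],z); print('r',r,'ell',np.round(e[0],1),np.round(np.array(e[1])/2,1),'world',np.round(w,4)); return w
E
python3 - <<'E'
from h import *
im=cv2.imread('pics/w1.png')[:,:,::-1].copy()
fit('wrist',im,[.439,.309],.018)
h=cv2.cvtColor(im,cv2.COLOR_RGB2HSV)
for c in range(285,345,3): print(c,h[179,c],end=' ')
cv2.imwrite('pics/w1c.png',cv2.resize(cv2.imread('pics/w1.png')[130:230,260:370],None,fx=5,fy=5,interpolation=0))
E
```

```text
r 17.658196013600367 ell [313.8 178.7] [15.  15.2] world [0.4348 0.3115 0.018 ]
285 [ 33  26 117] 288 [  2 214 156] 291 [  2 206 140] 294 [  1 200  92] 297 [  2 218 132] 300 [ 30  22 153] 303 [ 28  23 155] 306 [ 12  72 110] 309 [ 20  43 138] 312 [ 19  44 122] 315 [ 20  39 117] 318 [ 21  44 117] 321 [ 23  39 117] 324 [ 22  24 158] 327 [ 28  23 154] 330 [  1 234 169] 333 [  2 211 156] 336 [  1 207 159] 339 [  1 208 159] 342 [ 14  53 174]
```

View pics/w1c.png

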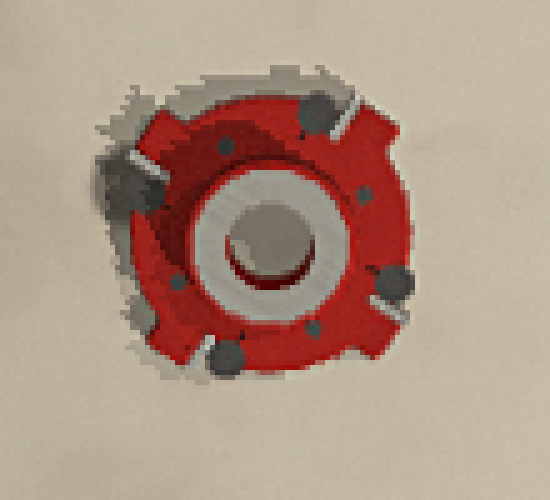

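The crop shows the grey hub ring cleanly, and the ellipse fit is good. Next I'll descend partway and refit.

Emit:
{"api": "play_rows", "payload": {"translation": [[0.12, 0, 1], [0, 0, 1], [0, 0, 1], [0, 0, 0], [0, 0, 0]], "twist": [[0, 0, 0], [0, 0, 0], [0, 0, 0], [0, 0, 0], [0, 0, 0]], "gripper": [1, 1, 1, 1, 1]}}

```text
time: 3.85
tool_pos: [0.4345, 0.3149, 0.2851]
ee_rot: [-3.141, 0.0, 1.573]
wrist_force: [-0.1, 0.4, 0.5]
width: 0.0942
finger_force: 0.0
```

```bash
python3 - <<'E'
from h import *
look(N[1],'w2.png')
im=cv2.imread('pics/w2.png')[:,:,::-1].copy()
fit('wrist',im,[.437,.310],.018)
o=robot.get_obs(); p=o['tool_pos']; Q=R.from_euler('xyz',o['ee_rot']).as_matrix()
K,A,t=cam('wrist'); print('cam in tool',Q.T@(-A.T@t-p), 'axis',Q.T@A.T@[0,0,1]); print('grasp pt px',w2p('wrist',p+Q@[0,0,.18]),'tips',w2p('wrist',p+Q@[0,.05,.199]),w2p('wrist',p+Q@[0,-.05,.199]))
E
```

```text
[0.43453134 0.31491728 0.28507068] [-3.14078565e+00  7.38390449e-05  1.57323834e+00]
red_cutter_centre [(array([0.436 , 0.3109, 0.0041]), 0.55)]
red_cutter_centre [(array([0.4394, 0.3161, 0.0024]), 0.8)]
r 24.60857140171757 ell [318.9 215.2] [21.  22.1] world [0.4422 0.307  0.018 ]
cam in tool [0.07494657 0.00084775 0.02038929] axis [-2.59371753e-01 -4.09484603e-04  9.65777472e-01]
grasp pt px [313.0755992  249.00100099] tips [388.08065242 236.78863259] [238.37584614 236.65221028]
```

View pics/w2.png

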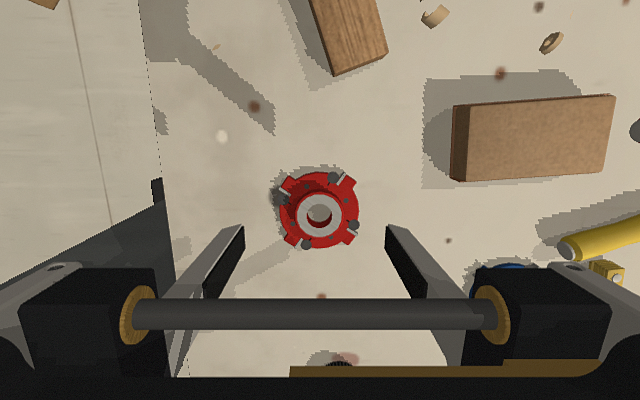

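The fit has moved, because the first look was taken while the arm was still settling. The red hub is now at (319,215), between the finger ends at (240,228) and (388,228). I'll refit with a fresh camera model.

```bash
cat >> h.py <<'E'
def wfit(guess,z,k=3,**kw):
    global cam
    old=cam; ws=[]
    for i in range(k):
        mdl=old('wrist'); o=robot.get_obs(); im=robot.snapshot('wrist'); cam=lambda c:mdl
        ws.append(fit('wrist',im,guess,z,**kw)); cam=old
    cv2.imwrite('pics/last.png',im[:,:,::-1]); print('tcp',o['tool_pos'],o['ee_rot'],'MEAN',np.round(np.mean(ws,0),4))
E
python3 - <<'E'
from h import *
wfit([.440,.308],.018)
E
```

```text
r 24.510225073611657 ell [315.5 215. ] [20.6 21.9] world [0.4391 0.3072 0.018 ]
r 24.533687479693963 ell [315.5 214.8] [20.7 21.9] world [0.4391 0.3072 0.018 ]
r 24.579285852023855 ell [315.7 214.5] [20.8 21.9] world [0.4391 0.3073 0.018 ]
tcp [0.43596933 0.31445091 0.28754764] [ 3.13712906e+00 -2.68283682e-03  1.57122931e+00] MEAN [0.4391 0.3072 0.018 ]
```

Emit:
{"api": "play_rows", "payload": {"translation": [[-0.17, 0.09, 0.5], [0, 0, 0.5], [0, 0, 0.4], [0, 0, 0.3], [0, 0, 0.1], [0, 0, 0], [0, 0, 0], [0, 0, 0]], "twist": [[0, 0, 0], [0, 0, 0], [0, 0, 0], [0, 0, 0], [0, 0, 0], [0, 0, 0], [0, 0, 0], [0, 0, 0]], "gripper": [1, 1, 1, 1, 1, 1, 1, 1]}}

```text
time: 4.95
tool_pos: [0.4395, 0.3073, 0.2138]
ee_rot: [3.14, -0.001, 1.571]
wrist_force: [-0.2, 0.5, 0.6]
width: 0.0939
finger_force: 0.0
```

```bash
python3 - <<'E'
from h import *
wfit([.439,.3072],.018)
o=robot.get_obs();print(o['wrist_force'])
E
```

```text
r 33.53948748512697 ell [312.1 238.8] [28.4 30.5] world [0.4391 0.3074 0.018 ]
r 33.560218769034 ell [312.2 238.9] [28.3 30.5] world [0.4391 0.3074 0.018 ]
r 33.590092057548105 ell [312.5 238.8] [28.4 30.5] world [0.4392 0.3074 0.018 ]
tcp [0.43932151 0.30725303 0.21357106] [ 3.14015040e+00 -8.56541688e-04  1.57080583e+00] MEAN [0.4392 0.3074 0.018 ]
[-0.43619316  0.15064269 -0.22722274]
```

View pics/last.png

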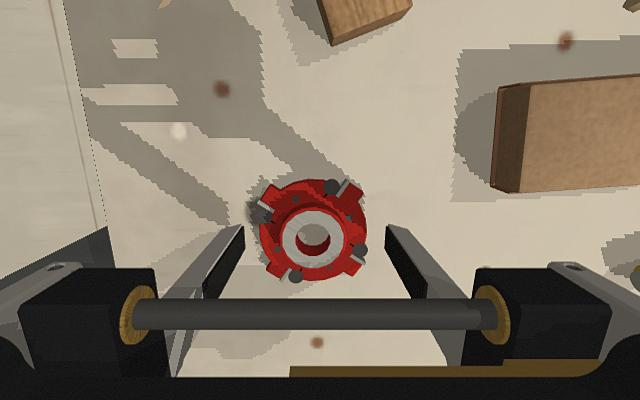

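Consistent: the hub at (312,239) is centred between the pads. Lowering 3.6 mm and closing.

Emit:
{"api": "play_rows", "payload": {"translation": [[0, 0, 0.09], [0, 0, 0], [0, 0, 0], [0, 0, 0], [0, 0, 0], [0, 0, 0], [0, 0, 0], [0, 0, 0]], "twist": [[0, 0, 0], [0, 0, 0], [0, 0, 0], [0, 0, 0], [0, 0, 0], [0, 0, 0], [0, 0, 0], [0, 0, 0]], "gripper": [1, 1, -1, -1, -1, -1, -1, -1]}}

```text
time: 5.9
tool_pos: [0.4391, 0.3071, 0.2091]
ee_rot: [3.142, -0.0, 1.571]
wrist_force: [-0.8, -0.3, -0.0]
width: 0.0495
finger_force: 0.0
```

Emit:
{"api": "play_rows", "payload": {"translation": [[0, 0, 0], [0, 0, 0], [0, 0, 0], [0, 0, 0], [0, 0, -0.1], [0, 0, -0.3], [0, 0, 0], [0, 0, 0]], "twist": [[0, 0, 0], [0, 0, 0], [0, 0, 0], [0, 0, 0], [0, 0, 0], [0, 0, 0], [0, 0, 0], [0, 0, 0]], "gripper": [-1, -1, -1, -1, -1, -1, -1, -1]}}

```text
time: 6.7
tool_pos: [0.4393, 0.3072, 0.2257]
ee_rot: [3.14, -0.001, 1.571]
wrist_force: [0.3, 1.4, -4.8]
width: 0.0455
finger_force: 30.0
```

Emit:
{"api": "play_rows", "payload": {"translation": [[0, 0, -0.9], [0, 0, -0.9], [0, 0, -0.9], [-0.5, 0, -0.9], [-1, 0.1, -0.1], [-1, 0.1, 0], [-1, 0.1, 0], [-1, 0.1, 0]], "twist": [[0, 0, 0], [0, 0, 0], [0, 0, 0], [0, 0, 0], [0, 0, 0], [0, 0, 0], [0, 0, 0], [0, 0, 0]], "gripper": [-1, -1, -1, -1, -1, -1, -1, -1]}}

```text
time: 7.5
tool_pos: [0.4547, 0.1256, 0.3729]
ee_rot: [3.142, 0.0, 1.571]
wrist_force: [0.2, 0.4, -3.3]
width: 0.0451
finger_force: 30.0
```

Emit:
{"api": "play_rows", "payload": {"translation": [[-1, 0.1, 0], [-1, 0.1, 0], [-1, 0.08, 0], [-1, 0, 0], [-1, 0, 0], [-1, 0, 0], [-1, 0, 0], [-1, 0, 0]], "twist": [[0, 0, 0], [0, 0, 0], [0, 0, 0], [0, 0, 0], [0, 0, 0], [0, 0, 0], [0, 0, 0], [0, 0, 0]], "gripper": [-1, -1, -1, -1, -1, -1, -1, -1]}}

```text
time: 8.3
tool_pos: [0.4658, -0.1945, 0.3727]
ee_rot: [-3.141, -0.0, 1.571]
wrist_force: [0.9, 0.9, -2.9]
width: 0.0453
finger_force: 30.0
```

Emit:
{"api": "play_rows", "payload": {"translation": [[-1, 0, 0], [-1, 0, 0], [-1, 0, 0], [-0.7, 0, 0], [0, 0, 0], [0, 0, 0], [0, 0, 0], [0, 0, 0]], "twist": [[0, 0, 0], [0, 0, 0], [0, 0, 0], [0, 0, 0], [0, 0, 0], [0, 0, 0], [0, 0, 0], [0, 0, 0]], "gripper": [-1, -1, -1, -1, -1, -1, -1, -1]}}

```text
time: 9.1
tool_pos: [0.4664, -0.3398, 0.3731]
ee_rot: [3.141, -0.0, 1.572]
wrist_force: [-1.2, 0.4, -2.9]
width: 0.0453
finger_force: 30.0
```

```bash
python3 - <<'E'
from h import *
robot.snapshot('wrist')
look(N[0],'w3.png'); print(w2p('wrist',[.466,-.284,.086]),w2p('wrist',[.466,-.284,.03]))
E
```

```text
[ 0.46646087 -0.33985277  0.37325147] [ 3.14130865e+00 -6.58029883e-05  1.57226526e+00]
spindle_seat [(array([ 0.4704, -0.2802,  0.0326]), 0.66)]
spindle_seat [(array([ 0.4697, -0.2729,  0.0192]), 0.92)]
[313.12661625 141.72492827] [313.35859443 138.1004218 ]
```

View pics/w3.png

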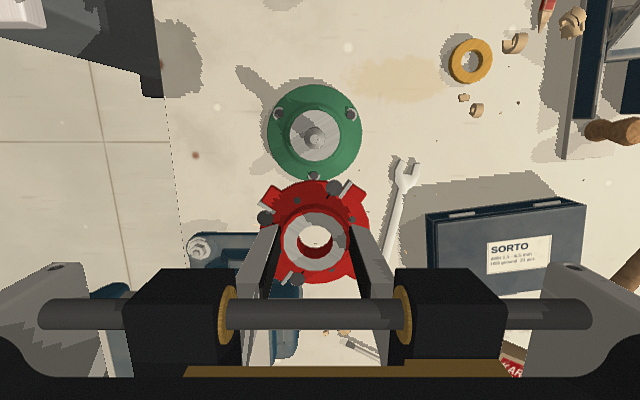

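The red cutter is held level at (315,240). The spindle and seat are clear at (315,138), with green all round. Now fitting the steel seat and the hub in hand.

```bash
python3 - <<'E'
from h import *
wfit([.467,-.282],.030,rad=.028,vmin=60)
wfit([.4662,-.340],.182,k=1)
cv2.imwrite('pics/c3.png',cv2.resize(cv2.imread('pics/last.png')[80:190,260:370],None,fx=5,fy=5,interpolation=0))
E
```

```text
r 26.597547191827143 ell [314.1 134.7] [25.3 26.1] world [ 0.4668 -0.2803  0.03  ]
r 26.606310627785664 ell [314.1 134.5] [25.4 26. ] world [ 0.4668 -0.2803  0.03  ]
r 26.61515850091616 ell [314.2 134.4] [25.3 26. ] world [ 0.4668 -0.2803  0.03  ]
tcp [ 0.46634998 -0.34047862  0.37323713] [3.14132095e+00 9.47409167e-05 1.57145347e+00] MEAN [ 0.4668 -0.2803  0.03  ]
r 34.3688082006246 ell [314.4 241.1] [28.9 31.3] world [ 0.4672 -0.3404  0.182 ]
tcp [ 0.46633439 -0.340587    0.37317057] [3.14142584e+00 3.71118509e-05 1.57128264e+00] MEAN [ 0.4672 -0.3404  0.182 ]
```

View pics/c3.png

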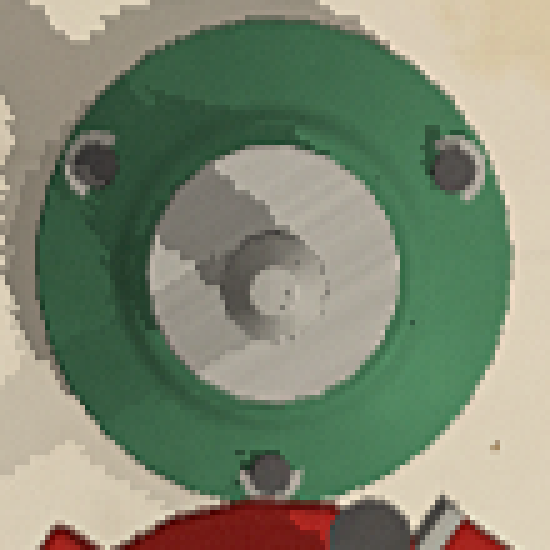

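Emit:
{"api": "play_rows", "payload": {"translation": [[0.5, 0, 0], [0.7, 0, 0], [0.3, 0, 0], [0, 0, 0.8], [0, 0, 0.8], [0, 0, 0.2], [0, 0, 0], [0, 0, 0]], "twist": [[0, 0, 0], [0, 0, 0], [0, 0, 0], [0, 0, 0], [0, 0, 0], [0, 0, 0], [0, 0, 0], [0, 0, 0]], "gripper": [-1, -1, -1, -1, -1, -1, -1, -1]}}

```text
time: 10.3
tool_pos: [0.4667, -0.2812, 0.3026]
ee_rot: [3.14, 0.001, 1.571]
wrist_force: [0.5, -0.1, -3.6]
width: 0.0451
finger_force: 30.0
```

Emit:
{"api": "play_rows", "payload": {"translation": [[0, 0, 0.1], [0, 0, 0.1], [0, 0, 0.1], [0, 0, 0.1], [0, 0, 0.1], [0, 0, 0], [0, 0, 0], [0, 0, 0]], "twist": [[0, 0, 0], [0, 0, 0], [0, 0, 0], [0, 0, 0], [0, 0, 0], [0, 0, 0], [0, 0, 0], [0, 0, 0]], "gripper": [-1, -1, -1, -1, -1, -1, -1, -1]}}

```text
time: 11.1
tool_pos: [0.4663, -0.281, 0.2812]
ee_rot: [3.141, 0.0, 1.571]
wrist_force: [0.2, -0.3, -2.9]
width: 0.0451
finger_force: 30.0
```

```bash
python3 - <<'E'
from h import *
snap('wrist','w4.png'); im=cv2.imread('pics/w4.png'); cv2.imwrite('pics/c4.png',cv2.resize(im[170:310,230:400],None,fx=4,fy=4))
o=robot.get_obs();print(o['tool_pos'],o['wrist_force'],o['wrist_torque'])
E
```

```text
[ 0.46633662 -0.28098911  0.28127985] [-0.3294046  -0.02494154 -3.6672967 ] [-0.11522173  0.03591712  0.03335669]
```

View pics/c4.png

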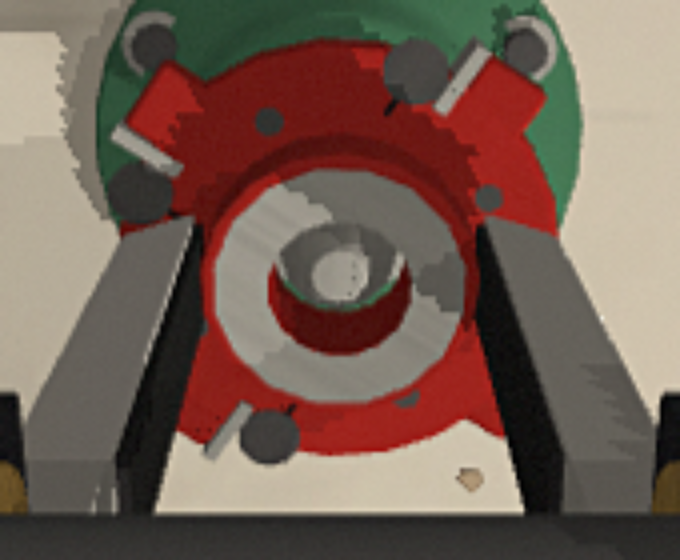

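The spindle tip sits inside the bore with no side force. Going down.

Emit:
{"api": "play_rows", "payload": {"translation": [[0, 0, 0.2], [0, 0, 0.2], [0, 0, 0.2], [0, 0, 0.2], [0, 0, 0.1], [0, 0, 0.05], [0, 0, 0], [0, 0, 0]], "twist": [[0, 0, 0], [0, 0, 0], [0, 0, 0], [0, 0, 0], [0, 0, 0], [0, 0, 0], [0, 0, 0], [0, 0, 0]], "gripper": [-1, -1, -1, -1, -1, -1, -1, -1]}}

```text
time: 11.95
tool_pos: [0.4664, -0.281, 0.2434]
ee_rot: [3.141, 0.0, 1.571]
wrist_force: [0.5, -0.6, -3.9]
width: 0.0451
finger_force: 30.0
```

Emit:
{"api": "play_rows", "payload": {"translation": [[0, 0, 0.05], [0, 0, 0.03], [0, 0, 0], [0, 0, 0]], "twist": [[0, 0, 0], [0, 0, 0], [0, 0, 0], [0, 0, 0]], "gripper": [-1, -1, -1, -1]}}

```text
time: 12.35
tool_pos: [0.4662, -0.2809, 0.2399]
ee_rot: [3.142, -0.0, 1.571]
wrist_force: [0.4, 0.0, -3.1]
width: 0.0455
finger_force: 30.0
```

Emit:
{"api": "play_rows", "payload": {"translation": [[0, 0, 0.02], [0, 0, 0], [0, 0, 0.02], [0, 0, 0]], "twist": [[0, 0, 0], [0, 0, 0], [0, 0, 0], [0, 0, 0]], "gripper": [-1, -1, -1, -1]}}

```text
time: 12.75
tool_pos: [0.4663, -0.281, 0.2391]
ee_rot: [3.141, 0.0, 1.571]
wrist_force: [-1.8, 1.4, 0.9]
width: 0.0455
finger_force: 30.0
```

Contact: the weight is off the wrist. Releasing, lifting, and going to the brass spacer.

Emit:
{"api": "play_rows", "payload": {"translation": [[0, 0, 0], [0, 0, 0], [0, 0, 0], [0, 0, 0], [0, 0, 0], [0, 0, -0.4], [0, 0, -0.8], [0, 0, -0.8]], "twist": [[0, 0, 0], [0, 0, 0], [0, 0, 0], [0, 0, 0], [0, 0, 0], [0, 0, 0], [0, 0, 0], [0, 0, 0]], "gripper": [0.3, 0.3, 0.3, 0.6, 1, 1, 1, 1]}}

```text
time: 13.55
tool_pos: [0.4661, -0.2808, 0.3182]
ee_rot: [-3.14, -0.001, 1.571]
wrist_force: [0.5, -0.5, -0.1]
width: 0.0933
finger_force: 0.0
```

Emit:
{"api": "play_rows", "payload": {"translation": [[0, 0, -0.8], [0.4, 0.8, 0], [0.4, 0.9, 0], [0.4, 0.9, 0], [0.4, 0.9, 0], [0.4, 0.85, 0], [0, 0, 0], [0, 0, 0]], "twist": [[0, 0, 0], [0, 0, 0], [0, 0, 0], [0, 0, 0], [0, 0, 0], [0, 0, 0], [0, 0, 0], [0, 0, 0]], "gripper": [1, 1, 1, 1, 1, 1, 1, 1]}}

```text
time: 14.35
tool_pos: [0.6406, -0.2006, 0.3493]
ee_rot: [-3.14, -0.0, 1.572]
wrist_force: [0.3, 0.0, -0.2]
width: 0.094
finger_force: 0.0
```

```bash
python3 - <<'E'
from h import *
robot.snapshot('wrist'); look(N[2],'w5.png')
im=cv2.imread('pics/w5.png'); u=w2p('wrist',[.64,-.2015,.01]); print(u)
h=cv2.cvtColor(im,cv2.COLOR_BGR2HSV); r=int(u[1])
for c in range(270,360,4): print(c,h[r,c],end=' ')
for n in ('side',):
  robot.snapshot(n); print([(d['centre'],d['score']) for d in robot.spot_point(N[1],n)[:2]])
E
```

```text
[ 0.63997658 -0.20110797  0.34983322] [-3.14037578e+00  1.23630557e-04  1.57089171e+00]
brass_spacer_centre [(array([ 0.6387, -0.2046,  0.0036]), 0.79)]
brass_spacer_centre [(array([ 0.639 , -0.2001,  0.0094]), 0.59)]
[314.33771601 188.03643033]
270 [ 20  60 194] 274 [ 20  61 191] 278 [ 19  60 195] 282 [ 20  53 193] 286 [ 20  41 198] 290 [ 20  43 174] 294 [ 18  56 101] 298 [ 18 164 170] 302 [ 19 164 179] 306 [ 19  38 207] 310 [ 21  41 205] 314 [ 19  42 134] 318 [ 19  38 113] 322 [ 19  35 118] 326 [ 19 165 176] 330 [ 19 166 177] 334 [ 20  59 186] 338 [ 20  41 200] 342 [ 19  42 202] 346 [ 20  42 201] 350 [ 21  42 201] 354 [ 19  41 201] 358 [ 20  39 202] []
```

View pics/w5.png

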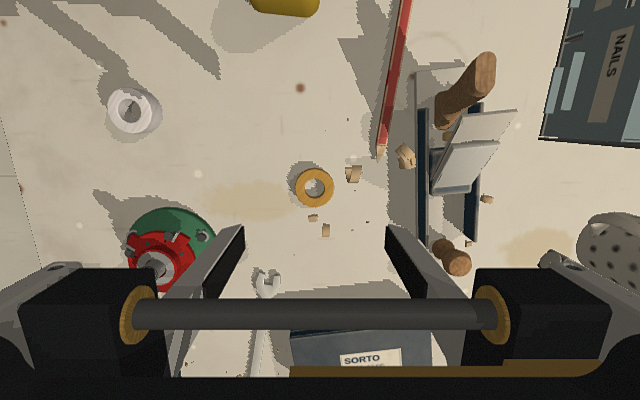

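Brass ring at (314,188), lying flat and clear. The plane at about (440,180) and the box below are far enough away. The red cutter is seated on the stand at (160,262).

```bash
sed -i 's/smax=70,vmin=90)/smax=70,vmin=90,smin=-1,vmax=256)/; s/m=((hsv\[...,1\]<smax)/m=((hsv[...,1]<smax)\&(hsv[...,1]>smin)\&(hsv[...,2]<vmax)/' h.py
python3 - <<'E'
from h import *
wfit([.639,-.2015],.005,k=2,smax=256,smin=110,vmin=50)
E
```

```text
r 19.665431136109607 ell [313.9 186.5] [19.3 19.6] world [ 0.6398 -0.2008  0.005 ]
r 19.6641076688158 ell [313.8 186.8] [19.3 19.5] world [ 0.6398 -0.201   0.005 ]
tcp [ 0.63949653 -0.20159098  0.35085542] [3.14097878e+00 2.51453734e-04 1.56958390e+00] MEAN [ 0.6398 -0.2009  0.005 ]
```

Emit:
{"api": "play_rows", "payload": {"translation": [[0, 0, 0.9], [0, 0, 0.9], [0, 0, 0.9], [0, 0, 0.5], [0, 0, 0], [0, 0, 0], [0, 0, 0]], "twist": [[0, 0, 0], [0, 0, 0], [0, 0, 0], [0, 0, 0], [0, 0, 0], [0, 0, 0], [0, 0, 0]], "gripper": [1, 1, 1, 1, 1, 1, 1]}}

```text
time: 15.45
tool_pos: [0.6409, -0.2013, 0.2249]
ee_rot: [3.138, 0.002, 1.571]
wrist_force: [-0.1, 0.2, 0.2]
width: 0.0939
finger_force: 0.0
```

```bash
python3 - <<'E'
from h import *
wfit([.6398,-.2009],.005,k=2,smax=256,smin=110,vmin=50)
E
```

```text
r 30.197356634228186 ell [310.7 224.6] [30.2 31.1] world [ 0.6398 -0.2009  0.005 ]
r 30.173382455111458 ell [310.5 224.6] [30.2 31. ] world [ 0.6398 -0.2009  0.005 ]
tcp [ 0.64094477 -0.20130123  0.225103  ] [3.13722063e+00 1.63892660e-03 1.57065890e+00] MEAN [ 0.6398 -0.2009  0.005 ]
```

Emit:
{"api": "play_rows", "payload": {"translation": [[0.01, -0.02, 0.3], [0, 0, 0.2], [0, 0, 0], [0, 0, 0], [0, 0, 0], [0, 0, 0]], "twist": [[0, 0, 0], [0, 0, 0], [0, 0, 0], [0, 0, 0], [0, 0, 0], [0, 0, 0]], "gripper": [1, 1, 1, 1, 1, 1]}}

```text
time: 16.15
tool_pos: [0.6396, -0.2005, 0.2025]
ee_rot: [3.141, 0.0, 1.571]
wrist_force: [-0.5, 0.1, 0.8]
width: 0.0938
finger_force: 0.0
```

Emit:
{"api": "play_rows", "payload": {"translation": [[0, 0, 0], [0, 0, 0], [0, 0, 0], [0, 0, 0], [0, 0, 0], [0, 0, 0], [0, 0, 0], [0, 0, 0]], "twist": [[0, 0, 0], [0, 0, 0], [0, 0, 0], [0, 0, 0], [0, 0, 0], [0, 0, 0], [0, 0, 0], [0, 0, 0]], "gripper": [-1, -1, -1, -1, -1, -1, -1, -1]}}

```text
time: 16.95
tool_pos: [0.6394, -0.2005, 0.2022]
ee_rot: [-3.142, -0.0, 1.571]
wrist_force: [-0.2, -0.6, -0.6]
width: 0.0445
finger_force: 30.0
```

Emit:
{"api": "play_rows", "payload": {"translation": [[0, 0, 0], [0, 0, 0], [0, 0, -0.2], [0, 0, -0.4], [0, 0, -0.8], [0, 0, -0.8], [0, 0, -0.8], [0, 0, -0.2]], "twist": [[0, 0, 0], [0, 0, 0], [0, 0, 0], [0, 0, 0], [0, 0, 0], [0, 0, 0], [0, 0, 0], [0, 0, 0]], "gripper": [-1, -1, -1, -1, -1, -1, -1, -1]}}

```text
time: 17.75
tool_pos: [0.6401, -0.2007, 0.3375]
ee_rot: [3.131, 0.004, 1.571]
wrist_force: [0.5, -0.0, -0.8]
width: 0.0442
finger_force: 30.0
```

Emit:
{"api": "play_rows", "payload": {"translation": [[-0.4, -0.7, 0], [-0.4, -0.9, 0], [-0.4, -0.9, 0], [-0.4, -0.9, 0], [-0.4, -0.9, 0], [0, 0, 0], [0, 0, 0], [0, 0, 0]], "twist": [[0, 0, 0], [0, 0, 0], [0, 0, 0], [0, 0, 0], [0, 0, 0], [0, 0, 0], [0, 0, 0], [0, 0, 0]], "gripper": [-1, -1, -1, -1, -1, -1, -1, -1]}}

```text
time: 18.55
tool_pos: [0.468, -0.2802, 0.3301]
ee_rot: [3.141, -0.0, 1.571]
wrist_force: [1.1, 0.4, -1.5]
width: 0.0442
finger_force: 30.0
```

```bash
python3 - <<'E'
from h import *
o=robot.get_obs(); z=o['tool_pos'][2]-.2025+.005
wfit([.4663,-.2805],z,k=2,smax=256,smin=110,vmin=50)
E
```

```text
r 33.269616316426294 ell [311.8 231. ] [37.6 41.2] world [ 0.4672 -0.2755  0.1326]
r 33.26429913420986 ell [311.7 231.1] [37.7 41.2] world [ 0.4674 -0.2754  0.1326]
tcp [ 0.46828783 -0.28011152  0.33008823] [ 3.14124989e+00 -4.09063079e-04  1.57189174e+00] MEAN [ 0.4673 -0.2755  0.1326]
```

View pics/last.png

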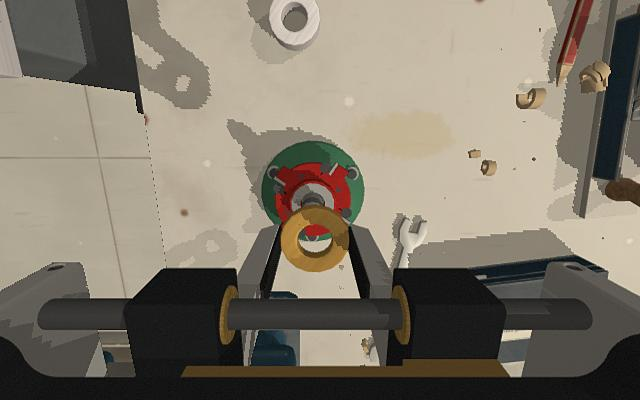

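The brass spacer is held level at (315,238). The fit was contaminated by the red cutter behind it, so I'll refit with a hue limit.

```bash
sed -i 's/vmax=256)/vmax=256,hmin=-1)/; s/m=((hsv/m=((hsv[...,0]>hmin)\&(hsv/' h.py
python3 - <<'E'
from h import *
o=robot.get_obs(); z=o['tool_pos'][2]-.2025+.005
wfit([.4673,-.2805],z,k=2,smax=256,smin=110,vmin=50,hmin=12)
E
```

```text
r 33.256483970217666 ell [314.4 238.1] [33.7 34.5] world [ 0.4692 -0.2803  0.1326]
r 33.25977643474229 ell [314.4 238.1] [33.8 34.5] world [ 0.4692 -0.2803  0.1326]
tcp [ 0.46838277 -0.28003297  0.33004059] [ 3.14156891e+00 -3.91398195e-04  1.57231709e+00] MEAN [ 0.4692 -0.2803  0.1326]
```

Emit:
{"api": "play_rows", "payload": {"translation": [[0, -0.045, 0], [0, 0, 0.5], [0, 0, 0.5], [0, 0, 0.15], [0, 0, 0.15], [0, 0, 0.1], [0, 0, 0], [0, 0, 0]], "twist": [[0, 0, 0], [0, 0, 0], [0, 0, 0], [0, 0, 0], [0, 0, 0], [0, 0, 0], [0, 0, 0], [0, 0, 0]], "gripper": [-1, -1, -1, -1, -1, -1, -1, -1]}}

```text
time: 19.55
tool_pos: [0.4659, -0.2807, 0.275]
ee_rot: [3.14, 0.001, 1.571]
wrist_force: [1.4, -0.4, -1.2]
width: 0.0442
finger_force: 30.0
```

Emit:
{"api": "play_rows", "payload": {"translation": [[0, 0, 0.15], [0, 0, 0.15], [0, 0, 0.1], [0, 0, 0.08], [0, 0, 0], [0, 0, 0]], "twist": [[0, 0, 0], [0, 0, 0], [0, 0, 0], [0, 0, 0], [0, 0, 0], [0, 0, 0]], "gripper": [-1, -1, -1, -1, -1, -1]}}

```text
time: 20.15
tool_pos: [0.4657, -0.2805, 0.255]
ee_rot: [-3.142, -0.0, 1.571]
wrist_force: [0.4, -0.1, 0.2]
width: 0.0444
finger_force: 30.0
```

Emit:
{"api": "play_rows", "payload": {"translation": [[0, 0, 0.03], [0, 0, 0], [0, 0, 0.03], [0, 0, 0], [0, 0, 0.02], [0, 0, 0]], "twist": [[0, 0, 0], [0, 0, 0], [0, 0, 0], [0, 0, 0], [0, 0, 0], [0, 0, 0]], "gripper": [-1, -1, -1, -1, -1, -1]}}

```text
time: 20.75
tool_pos: [0.4656, -0.2805, 0.2517]
ee_rot: [-3.141, -0.0, 1.571]
wrist_force: [-0.3, 0.2, -0.2]
width: 0.0444
finger_force: 30.0
```

Emit:
{"api": "play_rows", "payload": {"translation": [[0, 0, 0.02], [0, 0, 0], [0, 0, 0.02], [0, 0, 0]], "twist": [[0, 0, 0], [0, 0, 0], [0, 0, 0], [0, 0, 0]], "gripper": [-1, -1, -1, -1]}}

```text
time: 21.15
tool_pos: [0.4657, -0.2805, 0.2502]
ee_rot: [3.142, -0.0, 1.571]
wrist_force: [0.5, 0.4, -0.9]
width: 0.0443
finger_force: 30.0
```

Emit:
{"api": "play_rows", "payload": {"translation": [[0, 0, 0.02], [0, 0, 0], [0, 0, 0]], "twist": [[0, 0, 0], [0, 0, 0], [0, 0, 0]], "gripper": [-1, -1, -1]}}

```text
time: 21.45
tool_pos: [0.4657, -0.2805, 0.2502]
ee_rot: [3.141, 0.0, 1.571]
wrist_force: [-1.6, 2.3, 4.9]
width: 0.0442
finger_force: 30.0
```

Emit:
{"api": "play_rows", "payload": {"translation": [[0, 0, 0.02], [0, 0, 0], [0, 0, 0]], "twist": [[0, 0, 0], [0, 0, 0], [0, 0, 0]], "gripper": [-1, -1, -1]}}

```text
time: 21.75
tool_pos: [0.4657, -0.2805, 0.2501]
ee_rot: [3.141, 0.0, 1.571]
wrist_force: [-3.1, 2.4, 8.0]
width: 0.0444
finger_force: 30.0
```

Seated. Releasing and going to the blue cutter.

Emit:
{"api": "play_rows", "payload": {"translation": [[0, 0, 0], [0, 0, 0], [0, 0, 0], [0, 0, 0], [0, 0, 0], [0, 0, -0.5], [0, 0, -1], [0, 0, -1]], "twist": [[0, 0, 0], [0, 0, 0], [0, 0, 0], [0, 0, 0], [0, 0, 0], [0, 0, 0], [0, 0, 0], [0, 0, 0]], "gripper": [0.3, 0.3, 0.3, 0.6, 1, 1, 1, 1]}}

```text
time: 22.55
tool_pos: [0.4654, -0.2804, 0.3486]
ee_rot: [-3.139, -0.002, 1.571]
wrist_force: [0.9, -0.5, -0.3]
width: 0.0932
finger_force: 0.0
```

Emit:
{"api": "play_rows", "payload": {"translation": [[0.9, 0.3, 0], [0.9, 0.3, 0], [0.9, 0.3, 0], [0.9, 0.3, 0], [0.9, 0.3, 0], [0.9, 0.3, 0], [0.9, 0.3, 0], [0.9, 0.3, 0]], "twist": [[0, 0, 0], [0, 0, 0], [0, 0, 0], [0, 0, 0], [0, 0, 0], [0, 0, 0], [0, 0, 0], [0, 0, 0]], "gripper": [1, 1, 1, 1, 1, 1, 1, 1]}}

```text
time: 23.35
tool_pos: [0.562, 0.009, 0.3486]
ee_rot: [3.141, 0.0, 1.571]
wrist_force: [0.9, -0.6, -0.1]
width: 0.0939
finger_force: 0.0
```

Emit:
{"api": "play_rows", "payload": {"translation": [[0.9, 0.3, 0], [0.9, 0.3, 0], [0.9, 0.3, 0], [0.9, 0.3, 0], [0.9, 0.3, 0], [0.5, 0.3, 0], [0, 0, 0], [0, 0, 0]], "twist": [[0, 0, 0], [0, 0, 0], [0, 0, 0], [0, 0, 0], [0, 0, 0], [0, 0, 0], [0, 0, 0], [0, 0, 0]], "gripper": [1, 1, 1, 1, 1, 1, 1, 1]}}

```text
time: 24.15
tool_pos: [0.6336, 0.2075, 0.348]
ee_rot: [-3.14, 0.001, 1.571]
wrist_force: [-0.1, 1.1, 0.2]
width: 0.0943
finger_force: 0.0
```

```bash
python3 - <<'E'
from h import *
robot.snapshot('wrist');look(N[3],'w6.png'); wfit([.634,.211],.018,k=2)
E
```

```text
[0.63353223 0.2068252  0.34830367] [-3.14071432e+00  7.50009777e-04  1.57041033e+00]
blue_cutter_centre [(array([0.6344, 0.2179, 0.0099]), 0.93)]
blue_cutter_centre [(array([0.635 , 0.2188, 0.0077]), 0.92)]
r 20.668182468389638 ell [314. 183.] [18.  18.2] world [0.6338 0.2145 0.018 ]
r 20.65985765452083 ell [314.  183.2] [17.9 18.3] world [0.6338 0.2144 0.018 ]
tcp [0.6334949  0.20623506 0.34905936] [3.14130693e+00 8.39815802e-05 1.56915268e+00] MEAN [0.6338 0.2144 0.018 ]
```

View pics/last.png

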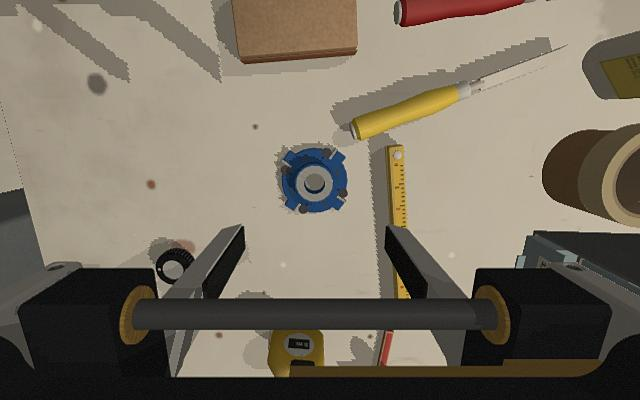

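Blue cutter at (314,183), with its hub fit clean. The folding rule at x≈390 px is clear of the fingers.

Emit:
{"api": "play_rows", "payload": {"translation": [[0.19, 0.01, 0.8], [0, 0, 0.8], [0, 0, 0.8], [0, 0, 0.6], [0, 0, 0.35], [0, 0, 0], [0, 0, 0], [0, 0, 0]], "twist": [[0, 0, 0], [0, 0, 0], [0, 0, 0], [0, 0, 0], [0, 0, 0], [0, 0, 0], [0, 0, 0], [0, 0, 0]], "gripper": [1, 1, 1, 1, 1, 1, 1, 1]}}

```text
time: 25.25
tool_pos: [0.6348, 0.2151, 0.2171]
ee_rot: [3.138, -0.001, 1.571]
wrist_force: [-0.1, -1.0, 0.4]
width: 0.0941
finger_force: 0.0
```

```bash
python3 - <<'E'
from h import *
wfit([.634,.2144],.018,k=2)
E
```

```text
r 32.97359296381987 ell [310.7 237.7] [28.3 30.3] world [0.6339 0.2146 0.018 ]
r 32.96968639484222 ell [310.7 237.7] [28.4 30.2] world [0.6339 0.2146 0.018 ]
tcp [0.63477919 0.21517151 0.21715102] [ 3.13757408e+00 -1.09451937e-03  1.57066512e+00] MEAN [0.6339 0.2146 0.018 ]
```

Emit:
{"api": "play_rows", "payload": {"translation": [[-0.01, -0.02, 0.1], [0, 0, 0.03], [0, 0, 0], [0, 0, 0], [0, 0, 0]], "twist": [[0, 0, 0], [0, 0, 0], [0, 0, 0], [0, 0, 0], [0, 0, 0]], "gripper": [1, 1, 1, 1, 1]}}

```text
time: 25.85
tool_pos: [0.6333, 0.2147, 0.2095]
ee_rot: [3.142, -0.0, 1.571]
wrist_force: [-1.0, 0.7, 0.6]
width: 0.0939
finger_force: 0.0
```

Emit:
{"api": "play_rows", "payload": {"translation": [[0, 0, 0], [0, 0, 0], [0, 0, 0], [0, 0, 0], [0, 0, 0], [0, 0, 0], [0, 0, 0], [0, 0, 0]], "twist": [[0, 0, 0], [0, 0, 0], [0, 0, 0], [0, 0, 0], [0, 0, 0], [0, 0, 0], [0, 0, 0], [0, 0, 0]], "gripper": [-1, -1, -1, -1, -1, -1, -1, -1]}}

```text
time: 26.65
tool_pos: [0.6332, 0.2147, 0.2095]
ee_rot: [-3.142, -0.0, 1.571]
wrist_force: [-0.2, -0.1, 0.2]
width: 0.0453
finger_force: 30.0
```

Emit:
{"api": "play_rows", "payload": {"translation": [[0, 0, 0], [0, 0, 0], [0, 0, -0.2], [0, 0, -0.5], [0, 0, -0.8], [0, 0, -0.8], [0, 0, -0.8], [0, 0, -0.8]], "twist": [[0, 0, 0], [0, 0, 0], [0, 0, 0], [0, 0, 0], [0, 0, 0], [0, 0, 0], [0, 0, 0], [0, 0, 0]], "gripper": [-1, -1, -1, -1, -1, -1, -1, -1]}}

```text
time: 27.45
tool_pos: [0.633, 0.2146, 0.3664]
ee_rot: [-3.141, 0.0, 1.571]
wrist_force: [0.0, -0.4, -2.9]
width: 0.0452
finger_force: 30.0
```

Emit:
{"api": "play_rows", "payload": {"translation": [[-0.5, -0.2, 0], [-0.9, -0.3, 0], [-0.9, -0.3, 0], [-0.9, -0.3, 0], [-0.9, -0.3, 0], [-0.9, -0.3, 0], [-0.9, -0.3, 0], [-0.9, -0.3, 0]], "twist": [[0, 0, 0], [0, 0, 0], [0, 0, 0], [0, 0, 0], [0, 0, 0], [0, 0, 0], [0, 0, 0], [0, 0, 0]], "gripper": [-1, -1, -1, -1, -1, -1, -1, -1]}}

```text
time: 28.25
tool_pos: [0.5403, -0.0586, 0.3653]
ee_rot: [-3.141, -0.0, 1.571]
wrist_force: [0.4, 0.2, -3.5]
width: 0.045
finger_force: 30.0
```

Emit:
{"api": "play_rows", "payload": {"translation": [[-0.9, -0.3, 0], [-0.9, -0.3, 0], [-0.9, -0.3, 0], [-0.9, -0.3, 0], [-0.9, -0.3, 0], [-0.9, -0.3, 0], [-0.2, 0, 0], [0, 0, 0]], "twist": [[0, 0, 0], [0, 0, 0], [0, 0, 0], [0, 0, 0], [0, 0, 0], [0, 0, 0], [0, 0, 0], [0, 0, 0]], "gripper": [-1, -1, -1, -1, -1, -1, -1, -1]}}

```text
time: 29.05
tool_pos: [0.4688, -0.2825, 0.3651]
ee_rot: [-3.141, -0.001, 1.568]
wrist_force: [0.3, 1.3, -3.2]
width: 0.045
finger_force: 30.0
```

```bash
python3 - <<'E'
from h import *
robot.snapshot('wrist');robot.snapshot('wrist')
o=robot.get_obs(); z=o['tool_pos'][2]-.2093+.018
wfit([.4673,-.2805],z,k=2)
E
```

```text
r 34.29778969665272 ell [314.2 241.4] [29.3 31.4] world [ 0.4701 -0.2804  0.1739]
r 34.24856003195296 ell [314.2 241.4] [29.3 31.4] world [ 0.4703 -0.2801  0.1739]
tcp [ 0.46957572 -0.28031053  0.36530909] [-3.14145257e+00 -1.11006413e-03  1.57204005e+00] MEAN [ 0.4702 -0.2803  0.1739]
```

View pics/last.png

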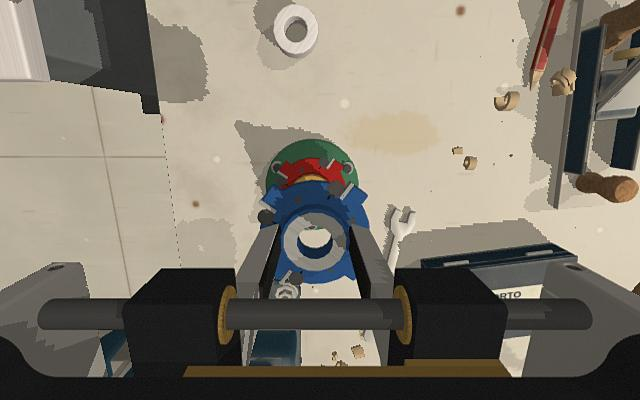

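Blue cutter held level at (315,241). Shifting 3 mm in x, then lowering.

Emit:
{"api": "play_rows", "payload": {"translation": [[0, -0.08, 0], [0, 0, 0.6], [0, 0, 0.6], [0, 0, 0.3], [0, 0, 0.1], [0, 0, 0.1], [0, 0, 0.1], [0, 0, 0]], "twist": [[0, 0, 0], [0, 0, 0], [0, 0, 0], [0, 0, 0], [0, 0, 0], [0, 0, 0], [0, 0, 0], [0, 0, 0]], "gripper": [-1, -1, -1, -1, -1, -1, -1, -1]}}

```text
time: 30.05
tool_pos: [0.4662, -0.2814, 0.2938]
ee_rot: [3.141, 0.0, 1.571]
wrist_force: [0.2, 0.2, -2.5]
width: 0.0453
finger_force: 30.0
```

Emit:
{"api": "play_rows", "payload": {"translation": [[0, 0, 0.1], [0, 0, 0.1], [0, 0, 0.1], [0, 0, 0.1], [0, 0, 0.1], [0, 0, 0], [0, 0, 0]], "twist": [[0, 0, 0], [0, 0, 0], [0, 0, 0], [0, 0, 0], [0, 0, 0], [0, 0, 0], [0, 0, 0]], "gripper": [-1, -1, -1, -1, -1, -1, -1]}}

```text
time: 30.75
tool_pos: [0.466, -0.2813, 0.2733]
ee_rot: [-3.141, -0.0, 1.571]
wrist_force: [-0.0, -0.4, -3.7]
width: 0.0451
finger_force: 30.0
```

Emit:
{"api": "play_rows", "payload": {"translation": [[0, 0, 0.05], [0, 0, 0.04], [0, 0, 0.03], [0, 0, 0], [0, 0, 0]], "twist": [[0, 0, 0], [0, 0, 0], [0, 0, 0], [0, 0, 0], [0, 0, 0]], "gripper": [-1, -1, -1, -1, -1]}}

```text
time: 31.25
tool_pos: [0.4661, -0.2813, 0.2686]
ee_rot: [3.142, -0.0, 1.571]
wrist_force: [0.5, -0.6, -3.4]
width: 0.0451
finger_force: 30.0
```

Emit:
{"api": "play_rows", "payload": {"translation": [[0, 0, 0.02], [0, 0, 0], [0, 0, 0.02], [0, 0, 0], [0, 0, 0]], "twist": [[0, 0, 0], [0, 0, 0], [0, 0, 0], [0, 0, 0], [0, 0, 0]], "gripper": [-1, -1, -1, -1, -1]}}

```text
time: 31.75
tool_pos: [0.4661, -0.2813, 0.2674]
ee_rot: [3.141, 0.0, 1.571]
wrist_force: [-1.5, 0.6, -0.2]
width: 0.045
finger_force: 30.0
```

Emit:
{"api": "play_rows", "payload": {"translation": [[0, 0, 0.02], [0, 0, 0], [0, 0, 0], [0, 0, 0], [0, 0, 0], [0, 0, 0], [0, 0, 0], [0, 0, -0.4]], "twist": [[0, 0, 0], [0, 0, 0], [0, 0, 0], [0, 0, 0], [0, 0, 0], [0, 0, 0], [0, 0, 0], [0, 0, 0]], "gripper": [-1, -1, 0.3, 0.3, 0.3, 0.6, 1, 1]}}

```text
time: 32.55
tool_pos: [0.4654, -0.2809, 0.2797]
ee_rot: [-3.137, -0.003, 1.571]
wrist_force: [-1.3, -0.1, -0.7]
width: 0.0815
finger_force: 0.0
```

Emit:
{"api": "play_rows", "payload": {"translation": [[0, 0, -1], [0, 0, -1], [0.9, 0, 0], [0.9, 0, 0], [0.9, 0, 0], [0.9, 0, 0], [0.9, 0, 0], [0.9, 0, 0]], "twist": [[0, 0, 0], [0, 0, 0], [0, 0, 0], [0, 0, 0], [0, 0, 0], [0, 0, 0], [0, 0, 0], [0, 0, 0]], "gripper": [1, 1, 1, 1, 1, 1, 1, 1]}}

```text
time: 33.35
tool_pos: [0.4658, -0.064, 0.3623]
ee_rot: [3.141, -0.0, 1.57]
wrist_force: [1.3, -0.3, 0.6]
width: 0.0939
finger_force: 0.0
```

Emit:
{"api": "play_rows", "payload": {"translation": [[0.9, -0.1, 0], [0.9, 0, 0], [0.9, 0, 0], [0.9, 0, 0], [0.75, 0, 0], [0, 0, 0], [0, 0, 0], [0, 0, 0]], "twist": [[0, 0, 0], [0, 0, 0], [0, 0, 0], [0, 0, 0], [0, 0, 0], [0, 0, 0], [0, 0, 0], [0, 0, 0]], "gripper": [1, 1, 1, 1, 1, 1, 1, 1]}}

```text
time: 34.15
tool_pos: [0.4621, 0.108, 0.3622]
ee_rot: [3.142, 0.001, 1.57]
wrist_force: [-0.4, 0.5, 0.2]
width: 0.0941
finger_force: 0.0
```

```bash
python3 - <<'E'
from h import *
robot.snapshot('wrist');look(N[4],'w7.png'); print(w2p('wrist',[.462,.1085,.016]))
wfit([.462,.1085],.008,k=2,rad=.0225,smax=256,vmin=-1,vmax=75)
im=cv2.imread('pics/last.png'); cv2.imwrite('pics/c7.png',cv2.resize(im[130:250,250:380],None,fx=5,fy=5,interpolation=0))
E
```

```text
[0.46216007 0.10770616 0.36223795] [3.14156729e+00 4.11328060e-04 1.56927740e+00]
lock_collar_centre [(array([0.4614, 0.1044, 0.0072]), 0.79)]
lock_collar_centre [(array([0.4624, 0.1084, 0.0174]), 0.71)]
[313.59852923 186.60511985]
r 18.80884456646146 ell [314.2 185.5] [18.8 18.9] world [0.4627 0.108  0.008 ]
r 18.804649789940846 ell [314.2 185.5] [18.8 18.9] world [0.4626 0.1081 0.008 ]
tcp [0.46216668 0.1078485  0.3622749 ] [3.14154448e+00 4.52911635e-05 1.56920833e+00] MEAN [0.4627 0.1081 0.008 ]
```

View pics/c7.png

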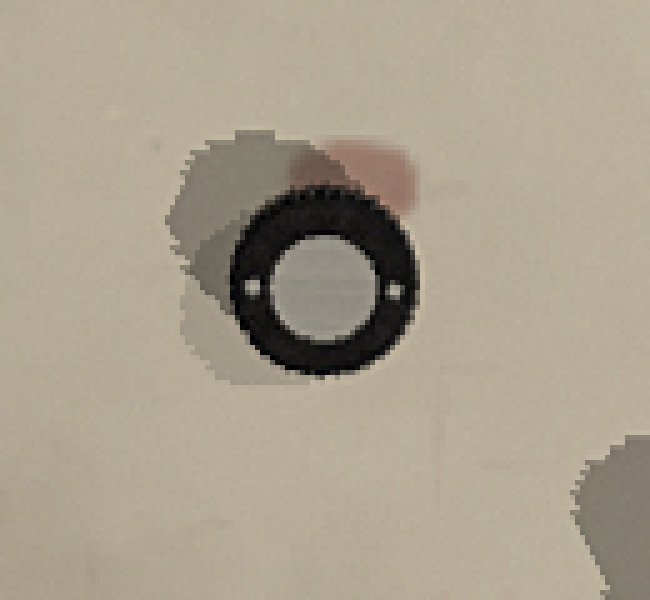

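The collar lies mouth down with its silver disc at about (315,187), directly under the tool. Descending; I've now used all 14 views, so fits and readings only from here.

Emit:
{"api": "play_rows", "payload": {"translation": [[0, 0.01, 0.9], [0, 0, 0.9], [0, 0, 0.9], [0, 0, 0.7], [0, 0, 0.4], [0, 0, 0], [0, 0, 0], [0, 0, 0]], "twist": [[0, 0, 0], [0, 0, 0], [0, 0, 0], [0, 0, 0], [0, 0, 0], [0, 0, 0], [0, 0, 0], [0, 0, 0]], "gripper": [1, 1, 1, 1, 1, 1, 1, 1]}}

```text
time: 35.25
tool_pos: [0.4632, 0.1086, 0.2119]
ee_rot: [3.139, -0.0, 1.571]
wrist_force: [-0.3, 0.3, -0.0]
width: 0.0939
finger_force: 0.0
```

```bash
python3 - <<'E'
from h import *
wfit([.4627,.108],.016,k=2,rad=.013,vmin=100)
E
```

```text
r 18.66597228243205 ell [311.7 239.7] [17.4 18.8] world [0.4629 0.1079 0.016 ]
r 18.655487142158247 ell [311.6 239.8] [17.4 18.7] world [0.4628 0.1079 0.016 ]
tcp [0.46323143 0.10867495 0.21201033] [ 3.13818984e+00 -4.51577914e-04  1.57064189e+00] MEAN [0.4629 0.1079 0.016 ]
```

Emit:
{"api": "play_rows", "payload": {"translation": [[-0.02, 0, 0.12], [0, 0, 0.05], [0, 0, 0], [0, 0, 0]], "twist": [[0, 0, 0], [0, 0, 0], [0, 0, 0], [0, 0, 0]], "gripper": [1, 1, 1, 1]}}

```text
time: 35.75
tool_pos: [0.4624, 0.1079, 0.2033]
ee_rot: [-3.141, -0.0, 1.571]
wrist_force: [0.4, 0.7, -0.4]
width: 0.094
finger_force: 0.0
```

Emit:
{"api": "play_rows", "payload": {"translation": [[0, 0, 0], [0, 0, 0], [0, 0, 0], [0, 0, 0], [0, 0, 0], [0, 0, 0], [0, 0, 0], [0, 0, 0]], "twist": [[0, 0, 0], [0, 0, 0], [0, 0, 0], [0, 0, 0], [0, 0, 0], [0, 0, 0], [0, 0, 0], [0, 0, 0]], "gripper": [-1, -1, -1, -1, -1, -1, -1, -1]}}

```text
time: 36.55
tool_pos: [0.4625, 0.1079, 0.2035]
ee_rot: [-3.142, -0.0, 1.571]
wrist_force: [0.1, 0.1, 0.2]
width: 0.0423
finger_force: 30.0
```

Emit:
{"api": "play_rows", "payload": {"translation": [[0, 0, 0], [0, 0, 0], [0, 0, -0.2], [0, 0, -0.4], [0, 0, -0.8], [0, 0, -0.8], [0, 0, -0.8], [0, 0, -0.8]], "twist": [[0, 0, 0], [0, 0, 0], [0, 0, 0], [0, 0, 0], [0, 0, 0], [0, 0, 0], [0, 0, 0], [0, 0, 0]], "gripper": [-1, -1, -1, -1, -1, -1, -1, -1]}}

```text
time: 37.35
tool_pos: [0.4621, 0.1078, 0.3572]
ee_rot: [3.141, -0.0, 1.571]
wrist_force: [0.7, -0.2, -0.5]
width: 0.0421
finger_force: 30.0
```

Emit:
{"api": "play_rows", "payload": {"translation": [[-0.5, 0.1, 0], [-0.9, 0, 0], [-0.9, 0, 0], [-0.9, 0, 0], [-0.9, 0, 0], [-0.9, 0, 0], [-0.9, 0, 0], [-0.9, 0, 0]], "twist": [[0, 0, 0], [0, 0, 0], [0, 0, 0], [0, 0, 0], [0, 0, 0], [0, 0, 0], [0, 0, 0], [0, 0, 0]], "gripper": [-1, -1, -1, -1, -1, -1, -1, -1]}}

```text
time: 38.15
tool_pos: [0.4661, -0.1655, 0.3559]
ee_rot: [3.141, -0.0, 1.571]
wrist_force: [0.0, -0.1, -1.8]
width: 0.0426
finger_force: 30.0
```

Emit:
{"api": "play_rows", "payload": {"translation": [[-0.9, 0, 0], [-0.9, 0, 0], [-0.9, 0, 0], [-0.2, 0, 0], [0, 0, 0], [0, 0, 0], [0, 0, 0], [0, 0, 0]], "twist": [[0, 0, 0], [0, 0, 0], [0, 0, 0], [0, 0, 0], [0, 0, 0], [0, 0, 0], [0, 0, 0], [0, 0, 0]], "gripper": [-1, -1, -1, -1, -1, -1, -1, -1]}}

```text
time: 38.95
tool_pos: [0.4666, -0.2789, 0.3557]
ee_rot: [3.141, -0.0, 1.573]
wrist_force: [-0.7, 0.1, -1.6]
width: 0.0422
finger_force: 30.0
```

```bash
python3 - <<'E'
from h import *
o=robot.get_obs(); z=o['tool_pos'][2]-.2035+.016
wfit([.4673,-.2805],z,k=2,rad=.013,vmin=100)
E
```

```text
r 19.36117224775463 ell [314.4 243.7] [18.  19.6] world [ 0.4675 -0.2787  0.1682]
r 19.36957946893597 ell [314.4 243.7] [18.  19.6] world [ 0.4675 -0.2789  0.1682]
tcp [ 0.46662826 -0.2790119   0.35569195] [ 3.14127824e+00 -9.02260325e-05  1.57244643e+00] MEAN [ 0.4675 -0.2788  0.1682]
```

Emit:
{"api": "play_rows", "payload": {"translation": [[-0.045, 0, 0], [0, 0, 0.5], [0, 0, 0.5], [0, 0, 0.4], [0, 0, 0.1], [0, 0, 0], [0, 0, 0], [0, 0, 0]], "twist": [[0, 0, 0], [0, 0, 0], [0, 0, 0], [0, 0, 0], [0, 0, 0], [0, 0, 0], [0, 0, 0], [0, 0, 0]], "gripper": [-1, -1, -1, -1, -1, -1, -1, -1]}}

```text
time: 39.85
tool_pos: [0.4668, -0.2821, 0.2969]
ee_rot: [3.14, 0.001, 1.571]
wrist_force: [-0.2, 0.1, -0.8]
width: 0.0425
finger_force: 30.0
```

Emit:
{"api": "play_rows", "payload": {"translation": [[0, 0, 0.08], [0, 0, 0.08], [0, 0, 0.08], [0, 0, 0.05], [0, 0, 0.03], [0, 0, 0], [0, 0, 0]], "twist": [[0, 0, 0], [0, 0, 0], [0, 0, 0], [0, 0, 0], [0, 0, 0], [0, 0, 0], [0, 0, 0]], "gripper": [-1, -1, -1, -1, -1, -1, -1]}}

```text
time: 40.55
tool_pos: [0.4665, -0.2819, 0.2827]
ee_rot: [3.142, -0.0, 1.571]
wrist_force: [0.2, -0.2, -1.5]
width: 0.0427
finger_force: 30.0
```

Emit:
{"api": "play_rows", "payload": {"translation": [[0.03, 0, 0], [0, 0, 0.04], [0, 0, 0.02], [0, 0, 0], [0, 0, 0]], "twist": [[0, 0, 0], [0, 0, 0], [0, 0, 0], [0, 0, 0], [0, 0, 0]], "gripper": [-1, -1, -1, -1, -1]}}

```text
time: 41.05
tool_pos: [0.4664, -0.2807, 0.2802]
ee_rot: [-3.142, -0.0, 1.571]
wrist_force: [0.1, -0.3, -0.6]
width: 0.0425
finger_force: 30.0
```

Emit:
{"api": "play_rows", "payload": {"translation": [[0, 0, 0.02], [0, 0, 0], [0, 0, 0]], "twist": [[0, 0, 0], [0, 0, 0], [0, 0, 0]], "gripper": [-1, -1, -1]}}

```text
time: 41.35
tool_pos: [0.4665, -0.2808, 0.2795]
ee_rot: [3.141, 0.0, 1.571]
wrist_force: [-0.9, 0.4, -0.6]
width: 0.0423
finger_force: 30.0
```

Emit:
{"api": "play_rows", "payload": {"translation": [[0, 0, 0.02], [0, 0, 0], [0, 0, 0]], "twist": [[0, 0, 0], [0, 0, 0], [0, 0, 0]], "gripper": [-1, -1, -1]}}

```text
time: 41.65
tool_pos: [0.4665, -0.2807, 0.2795]
ee_rot: [3.141, 0.0, 1.571]
wrist_force: [-1.9, 1.7, 5.2]
width: 0.0424
finger_force: 30.0
```

Emit:
{"api": "play_rows", "payload": {"translation": [[0, 0, 0.015], [0, 0, 0], [0, 0, 0]], "twist": [[0, 0, 0], [0, 0, 0], [0, 0, 0]], "gripper": [-1, -1, -1]}}

```text
time: 41.95
tool_pos: [0.4664, -0.2807, 0.2794]
ee_rot: [3.141, 0.001, 1.571]
wrist_force: [-2.4, 2.0, 7.1]
width: 0.0426
finger_force: 30.0
```

Seated on the hub. Releasing and backing off.

Emit:
{"api": "play_rows", "payload": {"translation": [[0, 0, 0], [0, 0, 0], [0, 0, 0], [0, 0, 0], [0, 0, 0], [0, 0, 0], [0, 0, -0.3], [0, 0, -0.8]], "twist": [[0, 0, 0], [0, 0, 0], [0, 0, 0], [0, 0, 0], [0, 0, 0], [0, 0, 0], [0, 0, 0], [0, 0, 0]], "gripper": [0.3, 0.3, 0.3, 0.6, 1, 1, 1, 1]}}

```text
time: 42.75
tool_pos: [0.4657, -0.2802, 0.3196]
ee_rot: [-3.136, -0.005, 1.571]
wrist_force: [0.1, -0.5, 0.5]
width: 0.0933
finger_force: 0.0
```

Emit:
{"api": "play_rows", "payload": {"translation": [[0, 0, -0.8], [0, 0, 0], [0, 0, 0], [0, 0, 0], [0, 0, 0]], "twist": [[0, 0, 0], [0, 0, 0], [0, 0, 0], [0, 0, 0], [0, 0, 0]], "gripper": [1, 1, 1, 1, 1]}}

```text
time: 43.25
tool_pos: [0.4662, -0.2805, 0.3523]
ee_rot: [-3.139, -0.002, 1.571]
wrist_force: [-0.5, 0.0, 0.9]
width: 0.094
finger_force: 0.0
```

```bash
python3 - <<'E'
from h import *
wfit([.4668,-.2805],.092,k=1,rad=.013,vmin=100)
robot.snapshot('side')
for n in N[1:5]: print(n,[(np.round(d['centre'],3),round(d['score'],2)) for d in robot.spot_point(n,'side')[:1]])
E
```

```text
r 14.396777927518949 ell [315.7 210.2] [13.5 14. ] world [ 0.4674 -0.2808  0.092 ]
tcp [ 0.46617169 -0.28053669  0.3522692 ] [-3.13894711e+00 -2.07049680e-03  1.57075218e+00] MEAN [ 0.4674 -0.2808  0.092 ]
red_cutter_centre [(array([ 0.469, -0.281,  0.04 ]), 0.67)]
brass_spacer_centre []
blue_cutter_centre [(array([ 0.466, -0.285,  0.066]), 0.97)]
lock_collar_centre [(array([ 0.463, -0.278,  0.081]), 0.64)]
```

All heights and positions match, so I'm handing in.

```bash
python3 -c "
from bench import robot
print(robot.close_job())"
```

```text
the job is handed in; nothing more can be done
None
```

The red cutter, brass spacer, blue cutter and black collar were each lowered until contact before release and stacked in order on the spindle; I handed the job in at about 43 s, with no verdict shown, and the last camera check put the red, blue and collar within about 4 mm of target (the camera's accuracy) but did not detect the brass between them.

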